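# Kit the square heat sinks into the divided tray

### The job

Kit the heat sinks for the next board: put all four plain square finned heat sinks (one large, two medium, one small) into the divided kit tray, each alone in the pocket that matches its size, standing fins up and flat on the pocket's floor. Leave the round heat sink and the little cooler with a fan on it standing where they are; they belong to another job.

Things in the scene. Friction and masses are not known exactly. Their poses are not given: they have to be found in the camera images.
- sink_large_c (a point): centre (half-way up) of the large plain square finned heat sink: bare aluminium, 54 x 54 mm in plan, 32 mm tall, its point 16 mm above its flat underside; straight upright fins on a flat base, top open; z up, x along the fins, y across them. Stands on the mat, fins up, at any yaw; loose, under 0.13 kg, stiff: grip it across any two opposite sides. Belongs in the kit tray.
- sink_mid_a_c (a point): centre (half-way up) of one medium plain square finned heat sink (its twin is sink_mid_b): bare aluminium, 37 x 37 mm in plan, 28 mm tall, its point 14 mm above its flat underside; straight upright fins on a flat base, top open; z up, x along the fins, y across them. Stands on the mat, fins up, at any yaw; loose, under 0.13 kg, stiff: grip it across any two opposite sides. Belongs in the kit tray.
- sink_mid_b_c (a point): centre (half-way up) of the other medium plain square finned heat sink (the same as sink_mid_a): bare aluminium, 37 x 37 mm in plan, 28 mm tall, its point 14 mm above its flat underside; straight upright fins on a flat base, top open; z up, x along the fins, y across them. Stands on the mat, fins up, at any yaw; loose, under 0.13 kg, stiff: grip it across any two opposite sides. Belongs in the kit tray.
- sink_small_c (a point): centre (half-way up) of the small plain square finned heat sink: bare aluminium, 20 x 20 mm in plan, 25 mm tall, its point 12.5 mm above its flat underside; straight upright fins on a flat base, top open; z up, x along the fins, y across them. Stands on the mat, fins up, at any yaw; loose, under 0.13 kg, stiff: grip it across any two opposite sides. Belongs in the kit tray.
- round_sink_c (a point): centre (half-way up) of the round heat sink, a look-alike that is not part of the kit: bare aluminium, 38 mm across, 26 mm tall, radial fins round a core; loose, stands on the mat. Leave it.
- fan_cooler_c (a point): centre (half-way up) of the small cooler, a look-alike that is not part of the kit: square aluminium fins with a black fan fixed on top, 38 x 38 mm, 26 mm tall; loose, stands on the mat. Leave it.
- nest_large: the large nest: fixed black plate 84 mm square with a square pocket 70 x 70 mm, pink floor. Origin: centre of the pocket floor, 4 mm above the bench; walls 9 mm high round it (keep fingers above them). x, y along its sides, z up. Four nests, 2 x 2 at 85 mm pitch in any order, fill a grey tray 180 mm square. The matching heat sink leaves 8 mm free all round.
- nest_mid_a: a medium nest (either takes either medium sink): fixed black plate 84 mm square with a square pocket 53 x 53 mm, pink floor. Origin: centre of the pocket floor, 4 mm above the bench; walls 9 mm high round it (keep fingers above them). x, y along its sides, z up. Four nests, 2 x 2 at 85 mm pitch in any order, fill a grey tray 180 mm square. The matching heat sink leaves 8 mm free all round.
- nest_mid_b: the other medium nest: fixed black plate 84 mm square with a square pocket 53 x 53 mm, pink floor. Origin: centre of the pocket floor, 4 mm above the bench; walls 9 mm high round it (keep fingers above them). x, y along its sides, z up. Four nests, 2 x 2 at 85 mm pitch in any order, fill a grey tray 180 mm square. The matching heat sink leaves 8 mm free all round.
- nest_small: the small nest: fixed black plate 84 mm square with a square pocket 36 x 36 mm, pink floor. Origin: centre of the pocket floor, 4 mm above the bench; walls 9 mm high round it (keep fingers above them). x, y along its sides, z up. Four nests, 2 x 2 at 85 mm pitch in any order, fill a grey tray 180 mm square. The matching heat sink leaves 8 mm free all round.

How it is judged:
At the end, for the whole second after the job is handed in: Each square heat sink is in its matching pocket, one each: centre within 12.5 mm of the pocket's, underside within 3 mm of its floor, upright within 0.09 rad, released, at rest. Round heat sink and fan cooler within 20 mm of their starts, upright within 0.1 rad (horizontal distance between sink_large_c and nest_large below 0.0125 m and z of sink_large_c in the frame of nest_large between 0.013 and 0.019 m and angle between each of sink_large_c, sink_small_c's own z axis and vertical below 0.09 rad and horizontal distance between sink_small_c and nest_small below 0.0125 m and z of sink_small_c in the frame of nest_small between 0.0095 and 0.0155 m and (((horizontal distance between sink_mid_a_c and nest_mid_a below 0.0125 m and z of sink_mid_a_c in the frame of nest_mid_a between 0.011 and 0.017 m and angle between sink_mid_a_c's own z axis and vertical below 0.09 rad) and (horizontal distance between sink_mid_b_c and nest_mid_b below 0.0125 m and z of sink_mid_b_c in the frame of nest_mid_b between 0.011 and 0.017 m and angle between sink_mid_b_c's own z axis and vertical below 0.09 rad)) or ((horizontal distance between sink_mid_a_c and nest_mid_b below 0.0125 m and z of sink_mid_a_c in the frame of nest_mid_b between 0.011 and 0.017 m and angle between sink_mid_a_c's own z axis and vertical below 0.09 rad) and (horizontal distance between sink_mid_b_c and nest_mid_a below 0.0125 m and z of sink_mid_b_c in the frame of nest_mid_a between 0.011 and 0.017 m and angle between sink_mid_b_c's own z axis and vertical below 0.09 rad))) and linear speed of each of sink_large, sink_mid_a, sink_mid_b, sink_small below 0.02 m/s and distance of each of round_sink_c, fan_cooler_c from where it was at the start of the episode below 0.02 m and angle between each of round_sink_c, fan_cooler_c's own z axis and vertical below 0.1 rad); the robot touches nothing.
It fails at once if the round heat sink was moved more than 20 mm or tipped (distance of round_sink_c from where it was at the start of the episode above 0.02 m or angle between round_sink_c's own z axis and vertical above 0.35 rad).
It fails at once if the fan cooler was moved more than 20 mm or tipped (distance of fan_cooler_c from where it was at the start of the episode above 0.02 m or angle between fan_cooler_c's own z axis and vertical above 0.35 rad).
It also fails if it takes over 96 s, if anything falls off the work surface, if the arm or the gripper's body presses on something with over 40 N, if the wrist force passes 120 N, or if a joint passes its speed limit or range.

### The arm

A 7-joint arm with a two-finger parallel gripper is mounted at the origin on the work surface. World frame = base frame: x ahead of the robot, y to its left, z up, the work surface at z = 0. Lengths are in m, angles in rad, forces in N, time in s.
With the tool pointing down it reaches from about 0.425 to 0.925 m from the base axis. Payload 6.8 kg.
Tool frame: the origin (TCP) lies midway between the tips of the shut fingers; the grasp point (between the pads) lies 19 mm behind it; z points along the fingers, y is the line along which they close (so a half turn about z gives the same grasp; the last joint's range is limited). The gripper opens to 85 mm and grips with 20 to 120 N. Pads are 22 mm wide; open, the fingers measure 114 mm over their backs; the gripper's body (76 mm by 85 mm) begins 54 mm behind the grasp point. The pads swing forward as they close: fully open they stand 13 mm farther back than shut.
Start: joints at [-1.455, 0.477, 0.022, 1.555, -0.011, 1.109, -0.083], TCP at [0.15, 0.658, 0.231] pointing down, gripper open.
Joint ranges: [-2.96, 2.96], [-0.34, 2.1], [-1.41, 1.46], [0.24, 2.44], [-1.37, 4.51], [0.17, 1.92], [-2.96, 2.96]. Speed limits (rad/s): [2.39, 2.39, 3.14, 3.14, 3.14, 3.14, 3.14].

### API

Orientations are given as a unit quaternion [w, x, y, z].
In Python, from station import bot, eyes, ticket gives the robot as it stands.
- The arm moves only by the shell command python3 -m crank 'ROWS' [FORCE]. ROWS is text: rows parted by semicolons, each of 7 numbers parted by spaces: the shift along the tool's x, y, z in units of 0.5 m (1.0 is 0.5 m), then the turn, a rotation vector about the tool's x, y, z in units of 180 degrees (1.0 is 180 degrees), then the closure, from 0 (fully open) to 1 (shut). A call has 1 to 20 rows; each row is the pose to reach, as a shift and turn from the pose commanded when the call began, along the tool's axes at that moment, turning the shorter way round; what a row does not reach only later rows make up. A row lasts 1/10 s, in which the tool goes at most 50 mm and 8.59 degrees, less where a joint would pass 70% of its speed; a pose out of reach is approached as far as the arm can. A call with a number of a shift or a turn outside -1 to 1 is refused whole. A call with a gripper value outside its range is refused whole. The fingers move at their own pace and stop on an object; FORCE is the grip in N (left out, the last holds). Time passes only in rows, so rows that repeat a pose let the fingers close. It gives the time, the measured TCP pose, the force, the opening and the grip force at its end, in the units of the state.
- bot.get_obs(): the state, without advancing time (a new reading comes with each control period).
- eyes.read_camera(name): name is "scene" or "top"; returns a dict with "image" (384x512x3 uint8, red, green, blue), "K" (3x3 intrinsics, pixels), "R" (3x3) and "t" (3): a world point X has camera coordinates R X + t. Camera axes: x right, y down, z forward; pixel columns grow to the right and rows downward; lengths in m; the calibration is good to about 2 mm. A picture is of the moment at which its call begins. There is no depth.
- ticket.hand_in(): hands the job in; it is judged then, once.
The state is a dict: "t": time; "q": joint angles; "joint_vel": joint speeds; "joint_torque": joint torques, N m; "eef_pos": TCP position; "tool_rot": TCP orientation; "contact_force": force on the tool from outside, world axes, zero at the start; "torque": the same for the moment, N m; "gripper_width": opening from 0.0 (shut) to 1.0 (fully open); "grasp_force": force on a finger pad.
Only numpy, scipy, OpenCV 4.12 (cv2) and the standard library are available. Lean on these libraries where they do the work, as an engineer would, in place of code of your own. Each camera call takes 0.05 s, during which the arm holds its last target. There are 200 camera calls.

## Working session

There is one attempt and no reset: what is moved stays moved. The work goes in short steps, Python scripts to look and compute and a shell command to move; the robot and the scene stay as the last step left them, time stands still between calls to the robot, and variables do not carry over. Pictures are saved under pics/ and viewed, at most 14 in all, crops included, and the job is handed in when it is done.

```bash
mkdir -p pics
python3 - <<'E'
from station import bot, eyes
import cv2,numpy as np
o=bot.get_obs(); print({k:np.round(o[k],3) for k in('t','eef_pos','tool_rot','gripper_width')})
for n in('top','scene'):
    c=eyes.read_camera(n); cv2.imwrite(f'pics/{n}0.png',c['image'][:,:,::-1]); np.savez(f'{n}0.npz',**c)
    print(n,c['K'].round(1).tolist(),(-c['R'].T@c['t']).round(3),c['R'].round(2).tolist())
E
```

```text
{'t': np.float64(0.0), 'eef_pos': array([0.15 , 0.658, 0.23 ]), 'tool_rot': array([-0.   ,  0.112,  0.994, -0.001]), 'gripper_width': np.float64(1.003)}
top [[372.2, 0.0, 258.4], [0.0, 372.2, 186.8], [0.0, 0.0, 1.0]] [ 0.39  -0.027  1.031] [[-0.01, -1.0, 0.03], [-0.99, 0.01, -0.12], [0.12, -0.03, -0.99]]
scene [[348.1, 0.0, 255.1], [0.0, 348.1, 194.1], [0.0, 0.0, 1.0]] [0.8   0.236 0.754] [[-0.7, 0.72, -0.0], [0.62, 0.6, -0.5], [-0.36, -0.35, -0.87]]
```

View pics/top0.png

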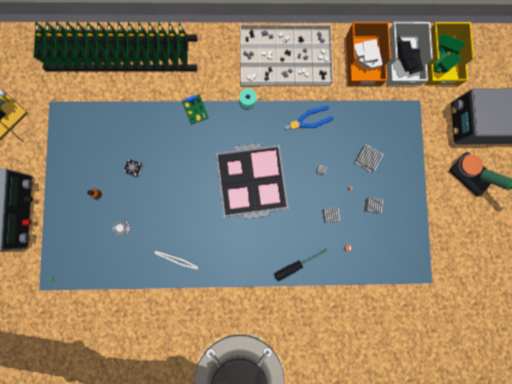

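View pics/scene0.png

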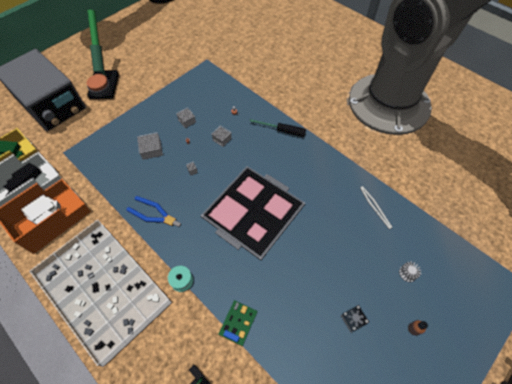

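```bash
cat > lib.py <<'E'
import cv2,numpy as np
def ray(c,uv,z):
    uv=np.atleast_2d(uv).astype(float); C=-c['R'].T@c['t']
    d=np.c_[uv,np.ones(len(uv))]@np.linalg.inv(c['K']).T@c['R']
    return (C+d*((z-C[2])/d[:,2])[:,None])[:,:2]
def blobs(im,kind):
    S=4; b=cv2.resize(im,None,fx=S,fy=S,interpolation=cv2.INTER_CUBIC).astype(int)
    r,g,bl=b[...,0],b[...,1],b[...,2]
    m=(r>115)&(abs(r-bl)<45)&(abs(r-g)<25) if kind=='grey' else (r>170)&(r-g>35)&(bl>120)
    m=cv2.morphologyEx(m.astype(np.uint8),cv2.MORPH_CLOSE,np.ones((9,9)))
    cs,_=cv2.findContours(m,cv2.RETR_EXTERNAL,cv2.CHAIN_APPROX_NONE)
    return [((q[:,0]+.5)/S-.5) for q in cs if cv2.contourArea(q)>300]
def rect(P): # mm rect of projected contour
    (c,s,a)=cv2.minAreaRect((P*1000).astype(np.float32)); return np.array(c)/1000,np.array(s),a
E
python3 - <<'E'
import numpy as np,cv2
from lib import *
box={'top':(295,395,135,235),'scene':(125,245,95,180)}
for n in('top','scene'):
    c=dict(np.load(n+'0.npz')); im=c['image']
    for kind,z in(('grey',.014),('pink',.004)):
        for p in blobs(im,kind):
            m=p.mean(0); x0,x1,y0,y1=box[n]
            if kind=='grey' and not(x0<m[0]<x1 and y0<m[1]<y1): continue
            P=ray(c,p,z); cc,s,a=rect(P); print(n,kind,m.round(),cc.round(3),s.round(),round(a,1))
    x0,x1,y0,y1=box[n]; cv2.imwrite(f'pics/crop_{n}.png',cv2.resize(im[y0:y1,x0:x1,::-1],None,fx=5.5,fy=5.5,interpolation=cv2.INTER_CUBIC))
E
```

```text
top grey [332. 214.] [ 0.431 -0.259] [42. 42.] 5.7
top grey [375. 205.] [ 0.455 -0.38 ] [42. 41.] 80.8
top grey [322. 169.] [ 0.556 -0.235] [25. 25.] 74.2
top grey [369. 159.] [ 0.586 -0.371] [60. 67.] 58.2
top pink [238. 197.] [ 0.48  -0.003] [54. 54.] 6.5
top pink [269. 194.] [ 0.491 -0.087] [54. 54.] 6.9
top pink [234. 167.] [0.565 0.008] [36. 37.] 6.8
top pink [265. 163.] [ 0.575 -0.077] [70. 71.] 6.8
scene grey [148. 143.] [ 0.581 -0.382] [57. 51.] 58.6
scene grey [222. 132.] [ 0.423 -0.265] [35. 38.] 8.5
scene grey [185. 114.] [ 0.446 -0.388] [37. 35.] 86.0
scene pink [256. 232.] [0.563 0.006] [32. 33.] 6.8
scene pink [228. 212.] [ 0.573 -0.079] [66. 66.] 6.9
scene pink [278. 206.] [ 0.478 -0.004] [48. 50.] 7.1
scene pink [250. 188.] [ 0.488 -0.089] [48. 49.] 6.6
```

View pics/crop_top.png

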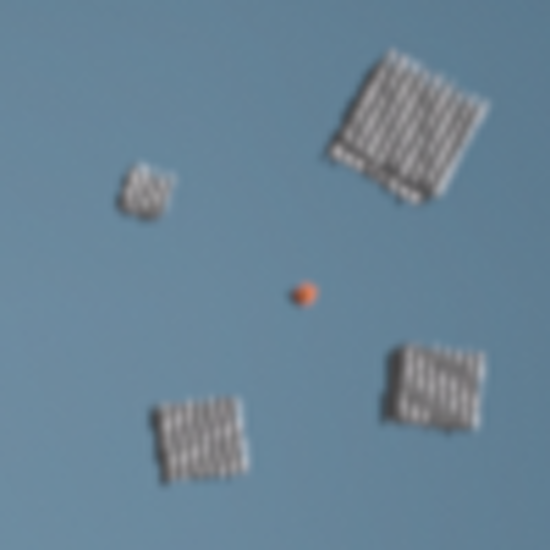

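View pics/crop_scene.png

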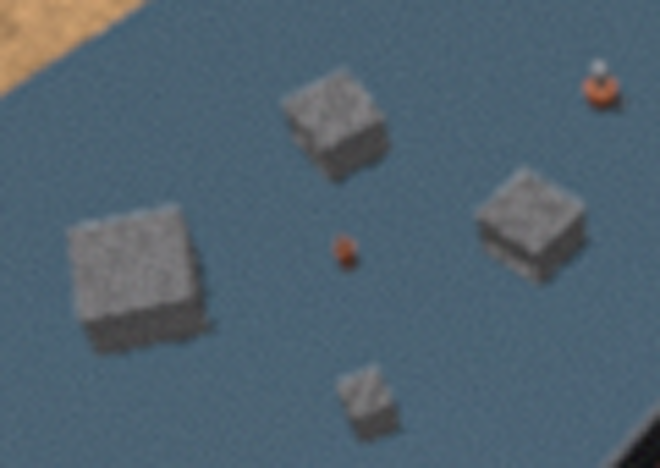

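Top view: L at (369,158), mids at (332,215) and (374,206), small at (322,170). Nest pockets span (234..269, 163..197), and the round sink and fan cooler are at (121,228) and (133,168). The two views agree to about 4 mm, and the sizes match the given ones.

```bash
cat > plan.py <<'E'
import sys,numpy as np
from station import bot
from scipy.spatial.transform import Rotation as Ro
def rows(*targets):  # (x,y,z,yaw of tool y in deg), tool down
    o=bot.get_obs(); p=np.array(o['eef_pos']); w=o['tool_rot']
    R=Ro.from_quat([w[1],w[2],w[3],w[0]])
    y=R.as_matrix()[:,1]; print('at',p.round(4),'yaw',np.degrees(np.arctan2(y[1],y[0])).round(1),'t',round(float(o['t']),2),'w',round(float(o['gripper_width']),3),'q7',round(o['q'][6],2))
    for x,y_,z,a in targets:
        a=np.radians(a); Y=np.array([np.cos(a),np.sin(a),0]); Z=np.array([0,0,-1.]); X=np.cross(Y,Z)
        T=Ro.from_matrix(np.c_[X,Y,Z]); d=R.inv().apply(np.array([x,y_,z])-p)
        print(*np.r_[d/.5,(R.inv()*T).as_rotvec()/np.pi].round(4), 'n>=',int(np.ceil(np.linalg.norm(d)/.05)))
v=[float(s) for s in sys.argv[1:]]
rows(*[v[i:i+4] for i in range(0,len(v),4)])
E
python3 plan.py .55 .25 .25 40 .45 -.2 .2 7
```

```text
at [0.1497 0.6576 0.2304] yaw 77.2 t 0.1 w 1.002 q7 -0.08
-0.9616 -0.6174 -0.038 -0.0005 0.0002 0.2066 n>= 12
-0.9663 -1.5391 0.0635 -0.0004 0.0003 0.3899 n>= 19
```

```bash
python3 -m crank '-0.96 -0.62 -0.04 0 0 0.207 0.2;-0.96 -0.62 -0.04 0 0 0.207 0.2;-0.96 -0.62 -0.04 0 0 0.207 0.2;-0.96 -0.62 -0.04 0 0 0.207 0.2;-0.96 -0.62 -0.04 0 0 0.207 0.2;-0.96 -0.62 -0.04 0 0 0.207 0.2;-0.96 -0.62 -0.04 0 0 0.207 0.2;-0.96 -0.62 -0.04 0 0 0.207 0.2;-0.96 -0.62 -0.04 0 0 0.207 0.2;-0.96 -0.62 -0.04 0 0 0.207 0.2;-0.96 -0.62 -0.04 0 0 0.207 0.2;-0.96 -0.62 -0.04 0 0 0.207 0.2;-0.96 -0.62 -0.04 0 0 0.207 0.2' 40; python3 plan.py .431 -.257 .1 7
```

```text
t: 1.4
eef_pos: [0.5516, 0.2447, 0.2512]
tool_rot: [0.001, 0.427, 0.904, -0.001]
contact_force: [-1.3, 0.3, 1.0]
gripper_width: 0.796
grasp_force: 0.0
at [0.5516 0.2447 0.2512] yaw 39.5 t 1.4 w 0.796 q7 0.29
-0.6202 -0.8242 0.3042 0.0001 0.0007 0.1805 n>= 11
```

```bash
python3 -m crank '-0.62 -0.824 0.3 0 0 0.18 0.2;-0.62 -0.824 0.3 0 0 0.18 0.2;-0.62 -0.824 0.3 0 0 0.18 0.2;-0.62 -0.824 0.3 0 0 0.18 0.2;-0.62 -0.824 0.3 0 0 0.18 0.2;-0.62 -0.824 0.3 0 0 0.18 0.2;-0.62 -0.824 0.3 0 0 0.18 0.2;-0.62 -0.824 0.3 0 0 0.18 0.2;-0.62 -0.824 0.3 0 0 0.18 0.2;-0.62 -0.824 0.3 0 0 0.18 0.2;-0.62 -0.824 0.3 0 0 0.18 0.2;-0.62 -0.824 0.3 0 0 0.18 0.2;-0.62 -0.824 0.3 0 0 0.18 0.2;-0.62 -0.824 0.3 0 0 0.18 0.2'; python3 plan.py .431 -.257 .009 7
python3 - <<'E'
from station import eyes
import cv2
c=eyes.read_camera('scene'); cv2.imwrite('pics/s1.png',c['image'][60:260,100:360,::-1].repeat(2,0).repeat(2,1))
E
```

```text
t: 2.8
eef_pos: [0.4327, -0.2508, 0.1012]
tool_rot: [-0.0, 0.658, 0.753, 0.0]
contact_force: [0.5, -0.6, 0.2]
gripper_width: 0.799
grasp_force: 0.0
at [ 0.4327 -0.2508  0.1012] yaw 7.7 t 2.8 w 0.799 q7 0.86
-0.012 -0.0051 0.1845 0.0001 -0.0004 0.0037 n>= 2
```

View pics/s1.png

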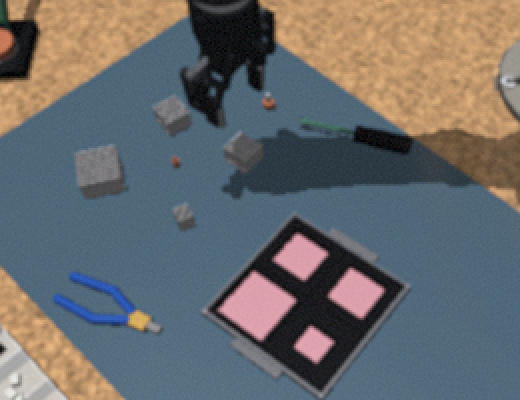

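The gripper is over the medium sink at (242,150) and the fingers straddle it. I'll re-read the pose once it has settled.

```bash
python3 -m crank '0 0 0 0 0 0 0.2;0 0 0 0 0 0 0.2'; python3 plan.py .431 -.257 .009 7
```

```text
t: 3.05
eef_pos: [0.4326, -0.2516, 0.1015]
tool_rot: [0.0, 0.658, 0.753, 0.0]
contact_force: [-0.7, 0.1, -0.4]
gripper_width: 0.799
grasp_force: 0.0
at [ 0.4326 -0.2516  0.1015] yaw 7.6 t 3.05 w 0.799 q7 0.86
-0.0103 -0.0047 0.185 0.0002 -0.0001 0.0036 n>= 2
```

```bash
python3 -m crank '-0.01 -0.005 0.1 0 0 0 0.2;-0.01 -0.005 0.14 0 0 0 0.2;-0.01 -0.005 0.17 0 0 0 0.2;-0.01 -0.005 0.184 0 0 0 0.2;-0.01 -0.005 0.184 0 0 0 0.2;-0.01 -0.005 0.184 0 0 0 1;-0.01 -0.005 0.184 0 0 0 1;-0.01 -0.005 0.184 0 0 0 1;-0.01 -0.005 0.184 0 0 0 1;-0.01 -0.005 0.184 0 0 0 1;-0.01 -0.005 0.184 0 0 0 1;-0.01 -0.005 0.184 0 0 0 1;-0.01 -0.005 0.184 0 0 0 1' 40; python3 plan.py .431 -.257 .1 7 .4895 -.088 .1 7
```

```text
t: 4.35
eef_pos: [0.4309, -0.2583, 0.0104]
tool_rot: [0.001, 0.659, 0.752, 0.0]
contact_force: [-0.7, 0.0, 6.4]
gripper_width: 0.424
grasp_force: 40.0
at [ 0.4309 -0.2583  0.0104] yaw 7.5 t 4.35 w 0.424 q7 0.99
0.0024 0.0009 -0.1792 0.0006 0.0002 0.0028 n>= 2
0.3222 0.1611 -0.1791 0.0006 0.0002 0.0028 n>= 5
```

```bash
python3 -m crank '0 0 -0.1 0 0 0 1;0 0 -0.18 0 0 0 1;0 0 -0.18 0 0 0 1;0.1 0.05 -0.18 0 0 0 1;0.2 0.1 -0.18 0 0 0 1;0.27 0.135 -0.18 0 0 0 1;0.31 0.155 -0.18 0 0 0 1;0.322 0.161 -0.18 0 0 0 1;0.322 0.161 -0.18 0 0 0 1;0.322 0.161 -0.18 0 0 0 1;0.322 0.161 -0.18 0 0 0 1'; python3 plan.py .4895 -.088 .0155 7
python3 - <<'E'
from station import eyes
import cv2
c=eyes.read_camera('scene'); cv2.imwrite('pics/s2.png',c['image'][60:260,100:360,::-1].repeat(2,0).repeat(2,1))
E
```

```text
t: 5.45
eef_pos: [0.4882, -0.0897, 0.0993]
tool_rot: [0.0, 0.66, 0.751, -0.0]
contact_force: [0.3, -0.3, -0.0]
gripper_width: 0.423
grasp_force: 40.3
at [ 0.4882 -0.0897  0.0993] yaw 7.3 t 5.45 w 0.423 q7 0.51
0.0032 0.0031 0.1676 -0.0001 0.0002 0.0019 n>= 2
```

View pics/s2.png

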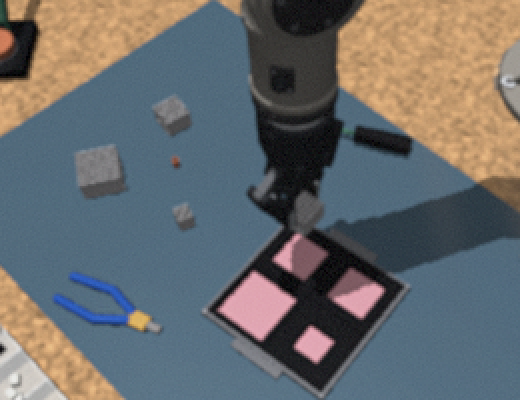

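The sink is held upright at (305,208) and nothing else has moved. Now lower and release.

```bash
python3 -m crank '0.003 0.003 0.1 0 0 0 1;0.003 0.003 0.14 0 0 0 1;0.003 0.003 0.16 0 0 0 1;0.003 0.003 0.167 0 0 0 1;0.003 0.003 0.167 0 0 0 1;0.003 0.003 0.167 0 0 0 1;0.003 0.003 0.167 0 0 0 0.4;0.003 0.003 0.167 0 0 0 0.38;0.003 0.003 0.167 0 0 0 0.38;0.003 0.003 0.167 0 0 0 0.38;0.003 0.003 0.12 0 0 0 0.38;0.003 0.003 0.04 0 0 0 0.3;0.003 0.003 -0.02 0 0 0 0.2;0.003 0.003 -0.02 0 0 0 0.2;0.003 0.003 -0.02 0 0 0 0.2'; python3 plan.py .454 -.378 .1 -5
```

```text
t: 7.0
eef_pos: [0.4905, -0.0859, 0.1097]
tool_rot: [0.0, 0.659, 0.752, 0.001]
contact_force: [-0.3, 0.5, -0.6]
gripper_width: 0.803
grasp_force: 0.0
at [ 0.4905 -0.0859  0.1097] yaw 7.5 t 7.0 w 0.803 q7 0.5
-0.5696 -0.1491 0.019 0.0005 -0.0001 0.0697 n>= 6
```

```bash
python3 -m crank '-0.1 -0.02 0 0 0 0 0.2;-0.2 -0.05 0 0 0 0.02 0.2;-0.3 -0.08 0 0 0 0.04 0.2;-0.4 -0.1 0.01 0 0 0.06 0.2;-0.5 -0.13 0.019 0 0 0.07 0.2;-0.55 -0.144 0.019 0 0 0.07 0.2;-0.57 -0.149 0.019 0 0 0.07 0.2;-0.57 -0.149 0.019 0 0 0.07 0.2;-0.57 -0.149 0.019 0 0 0.07 0.2;-0.57 -0.149 0.019 0 0 0.07 0.2;-0.57 -0.149 0.019 0 0 0.07 0.2'; python3 plan.py .454 -.378 .009 -5
python3 - <<'E'
from station import eyes
import cv2
c=eyes.read_camera('scene'); cv2.imwrite('pics/s3.png',c['image'][60:260,100:360,::-1].repeat(2,0).repeat(2,1))
E
```

```text
t: 8.1
eef_pos: [0.4544, -0.3766, 0.0996]
tool_rot: [-0.0, 0.737, 0.676, 0.0]
contact_force: [0.9, 1.4, 0.5]
gripper_width: 0.798
grasp_force: 0.0
at [ 0.4544 -0.3766  0.0996] yaw -4.9 t 8.1 w 0.798 q7 0.89
-0.0031 -0.0005 0.1811 -0.0 -0.0004 0.0004 n>= 2
```

View pics/s3.png

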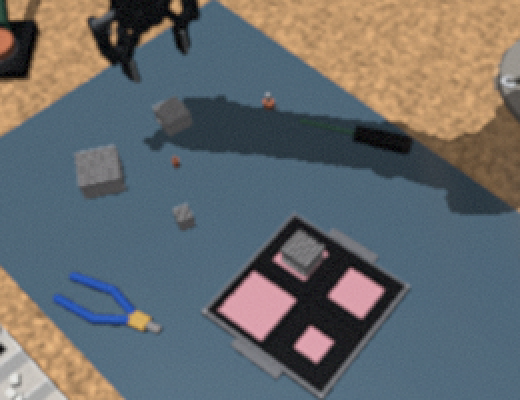

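The first sink sits in its pocket at (302,252). The gripper is now over the second medium at (172,115).

```bash
python3 -m crank '-0.003 0 0.1 0 0 0 0.2;-0.003 0 0.14 0 0 0 0.2;-0.003 0 0.17 0 0 0 0.2;-0.003 0 0.181 0 0 0 0.2;-0.003 0 0.181 0 0 0 0.2;-0.003 0 0.181 0 0 0 1;-0.003 0 0.181 0 0 0 1;-0.003 0 0.181 0 0 0 1;-0.003 0 0.181 0 0 0 1;-0.003 0 0.181 0 0 0 1;-0.003 0 0.181 0 0 0 1;-0.003 0 0.181 0 0 0 1;-0.003 0 0.1 0 0 0 1;-0.003 0 0 0 0 0 1;-0.003 0 0 0 0 0 1;-0.003 0 0 0 0 0 1' 40; python3 plan.py .479 -.0035 .1 7
```

```text
t: 9.75
eef_pos: [0.4545, -0.3805, 0.1017]
tool_rot: [0.002, 0.738, 0.675, 0.001]
contact_force: [-0.5, -0.1, -1.0]
gripper_width: 0.429
grasp_force: 40.0
at [ 0.4545 -0.3805  0.1017] yaw -5.1 t 9.75 w 0.429 q7 0.9
0.7554 -0.0178 0.0025 0.0011 0.0005 -0.0671 n>= 8
```

```bash
python3 -m crank '0.06 0 0 0 0 0 1;0.15 0 0 0 0 -0.02 1;0.25 -0.01 0 0 0 -0.04 1;0.35 -0.01 0 0 0 -0.06 1;0.45 -0.01 0 0 0 -0.067 1;0.55 -0.015 0 0 0 -0.067 1;0.65 -0.018 0 0 0 -0.067 1;0.72 -0.018 0 0 0 -0.067 1;0.755 -0.018 0 0 0 -0.067 1;0.755 -0.018 0 0 0 -0.067 1;0.755 -0.018 0 0 0 -0.067 1;0.755 -0.018 0 0 0 -0.067 1;0.755 -0.018 0 0 0 -0.067 1'; python3 plan.py .479 -.0035 .0155 7
```

```text
t: 11.05
eef_pos: [0.4776, -0.0046, 0.0997]
tool_rot: [0.0, 0.664, 0.748, -0.0]
contact_force: [-0.9, 0.9, -0.1]
gripper_width: 0.427
grasp_force: 40.0
at [ 0.4776 -0.0046  0.0997] yaw 6.8 t 11.05 w 0.427 q7 0.33
0.0019 0.003 0.1684 -0.0001 0.0001 -0.0009 n>= 2
```

```bash
python3 -m crank '0.002 0.003 0.1 0 0 0 1;0.002 0.003 0.14 0 0 0 1;0.002 0.003 0.16 0 0 0 1;0.002 0.003 0.168 0 0 0 1;0.002 0.003 0.168 0 0 0 1;0.002 0.003 0.168 0 0 0 1;0.002 0.003 0.168 0 0 0 0.4;0.002 0.003 0.168 0 0 0 0.38;0.002 0.003 0.168 0 0 0 0.38;0.002 0.003 0.168 0 0 0 0.38;0.002 0.003 0.12 0 0 0 0.38;0.002 0.003 0.04 0 0 0 0.3;0.002 0.003 -0.04 0 0 0 0.1;0.002 0.003 -0.04 0 0 0 0;0.002 0.003 -0.04 0 0 0 0'; python3 plan.py .586 -.369 .1 -31
```

```text
t: 12.55
eef_pos: [0.4798, -0.0015, 0.1205]
tool_rot: [0.0, 0.663, 0.749, 0.001]
contact_force: [-0.2, -0.3, -0.1]
gripper_width: 0.997
grasp_force: 0.0
at [ 0.4798 -0.0015  0.1205] yaw 7.0 t 12.55 w 0.997 q7 0.31
-0.7554 0.121 0.0407 0.0006 -0.0005 0.2112 n>= 8
```

```bash
python3 -m crank '-0.09 0.015 0 0 0 0.02 0;-0.19 0.03 0 0 0 0.06 0;-0.29 0.046 0 0 0 0.1 0;-0.39 0.062 0 0 0 0.14 0;-0.49 0.078 0.02 0 0 0.18 0;-0.58 0.093 0.03 0 0 0.21 0;-0.66 0.106 0.04 0 0 0.21 0;-0.72 0.115 0.04 0 0 0.21 0;-0.755 0.121 0.04 0 0 0.21 0;-0.755 0.121 0.04 0 0 0.21 0;-0.755 0.121 0.04 0 0 0.21 0;-0.755 0.121 0.04 0 0 0.21 0;-0.755 0.121 0.04 0 0 0.21 0'; python3 plan.py .586 -.369 .006 -31
python3 - <<'E'
from station import eyes
import cv2
c=eyes.read_camera('scene'); cv2.imwrite('pics/s4.png',c['image'][60:260,100:360,::-1].repeat(2,0).repeat(2,1))
E
```

```text
t: 13.85
eef_pos: [0.5853, -0.3676, 0.0993]
tool_rot: [-0.001, 0.869, 0.494, 0.0]
contact_force: [-0.2, 1.1, 0.5]
gripper_width: 1.0
grasp_force: 0.0
at [ 0.5853 -0.3676  0.0993] yaw -30.7 t 13.85 w 1.0 q7 0.38
-0.0018 0.0028 0.1866 -0.0004 -0.0003 0.0015 n>= 2
```

View pics/s4.png

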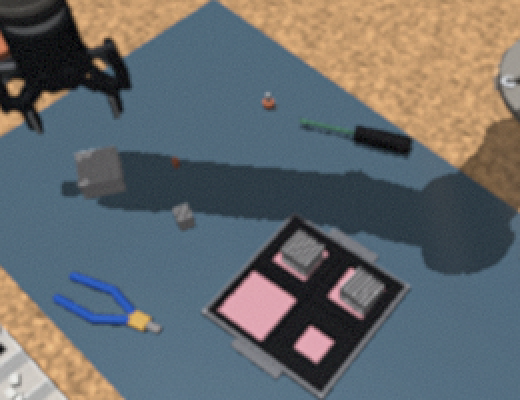

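Both mediums are in their pockets at (302,252) and (362,290), and the gripper is over the large sink. Clearance is about 15 mm per side, so the grasp can go ahead.

```bash
python3 -m crank '-0.002 0.003 0.1 0 0 0.001 0;-0.002 0.003 0.14 0 0 0.001 0;-0.002 0.003 0.17 0 0 0.001 0;-0.002 0.003 0.187 0 0 0.001 0;-0.002 0.003 0.187 0 0 0.001 0;-0.002 0.003 0.187 0 0 0.001 0;-0.002 0.003 0.187 0 0 0.001 1;-0.002 0.003 0.187 0 0 0.001 1;-0.002 0.003 0.187 0 0 0.001 1;-0.002 0.003 0.187 0 0 0.001 1;-0.002 0.003 0.187 0 0 0.001 1;-0.002 0.003 0.187 0 0 0.001 1' 50; python3 plan.py .574 -.078 .1 7
```

```text
t: 15.1
eef_pos: [0.5866, -0.3714, 0.0075]
tool_rot: [0.001, 0.87, 0.492, 0.0]
contact_force: [-1.7, 0.6, 5.4]
gripper_width: 0.622
grasp_force: 54.1
at [ 0.5866 -0.3714  0.0075] yaw -31.0 t 15.1 w 0.622 q7 0.44
0.4901 -0.3236 -0.1855 0.0005 0.0001 -0.2111 n>= 7
```

```bash
python3 -m crank '0 0 -0.06 0 0 0 1;0 0 -0.13 0 0 0 1;0 0 -0.185 0 0 0 1;0.05 -0.033 -0.185 0 0 -0.03 1;0.12 -0.08 -0.185 0 0 -0.07 1;0.2 -0.13 -0.185 0 0 -0.11 1;0.28 -0.185 -0.185 0 0 -0.15 1;0.36 -0.238 -0.185 0 0 -0.19 1;0.43 -0.285 -0.185 0 0 -0.211 1;0.49 -0.324 -0.185 0 0 -0.211 1;0.49 -0.324 -0.185 0 0 -0.211 1;0.49 -0.324 -0.185 0 0 -0.211 1;0.49 -0.324 -0.185 0 0 -0.211 1;0.49 -0.324 -0.185 0 0 -0.211 1'; python3 plan.py .574 -.078 .0125 7
```

```text
t: 16.5
eef_pos: [0.5732, -0.0794, 0.0989]
tool_rot: [0.0, 0.664, 0.748, -0.0]
contact_force: [0.4, -0.1, -0.2]
gripper_width: 0.623
grasp_force: 53.4
at [ 0.5732 -0.0794  0.0989] yaw 6.8 t 16.5 w 0.623 q7 0.52
0.0028 0.002 0.1728 0.0 0.0003 -0.001 n>= 2
```

```bash
python3 -m crank '0.003 0.002 0.1 0 0 0 1;0.003 0.002 0.14 0 0 0 1;0.003 0.002 0.165 0 0 0 1;0.003 0.002 0.173 0 0 0 1;0.003 0.002 0.173 0 0 0 1;0.003 0.002 0.173 0 0 0 1;0.003 0.002 0.173 0 0 0 0.2;0.003 0.002 0.173 0 0 0 0.18;0.003 0.002 0.173 0 0 0 0.18;0.003 0.002 0.173 0 0 0 0.18;0.003 0.002 0.12 0 0 0 0.18;0.003 0.002 0.04 0 0 0 0.3;0.003 0.002 -0.04 0 0 0 0.4;0.003 0.002 -0.04 0 0 0 0.4;0.003 0.002 -0.04 0 0 0 0.4'; python3 plan.py .556 -.235 .1 -17
```

```text
t: 18.0
eef_pos: [0.5747, -0.0757, 0.1197]
tool_rot: [0.001, 0.663, 0.749, 0.001]
contact_force: [-0.1, 0.0, 0.4]
gripper_width: 0.601
grasp_force: 0.0
at [ 0.5747 -0.0757  0.1197] yaw 7.0 t 18.0 w 0.601 q7 0.5
-0.3116 -0.0761 0.0391 0.0007 -0.0002 0.1333 n>= 4
```

```bash
python3 -m crank '-0.09 -0.02 0 0 0 0.03 0.4;-0.18 -0.045 0.01 0 0 0.07 0.4;-0.25 -0.06 0.03 0 0 0.11 0.4;-0.3 -0.073 0.039 0 0 0.133 0.4;-0.312 -0.076 0.039 0 0 0.133 0.4;-0.312 -0.076 0.039 0 0 0.133 0.4;-0.312 -0.076 0.039 0 0 0.133 0.4;-0.312 -0.076 0.039 0 0 0.133 0.4'; python3 plan.py .556 -.235 .011 -17
python3 - <<'E'
from station import eyes
import cv2
c=eyes.read_camera('scene'); cv2.imwrite('pics/s5.png',c['image'][60:260,100:360,::-1].repeat(2,0).repeat(2,1))
E
```

```text
t: 18.8
eef_pos: [0.5559, -0.2334, 0.099]
tool_rot: [-0.001, 0.803, 0.596, 0.0]
contact_force: [1.3, -0.7, 0.1]
gripper_width: 0.605
grasp_force: 0.0
at [ 0.5559 -0.2334  0.099 ] yaw -16.8 t 18.8 w 0.605 q7 0.45
-0.0033 0.0011 0.1761 -0.0002 -0.0004 0.0012 n>= 2
```

View pics/s5.png

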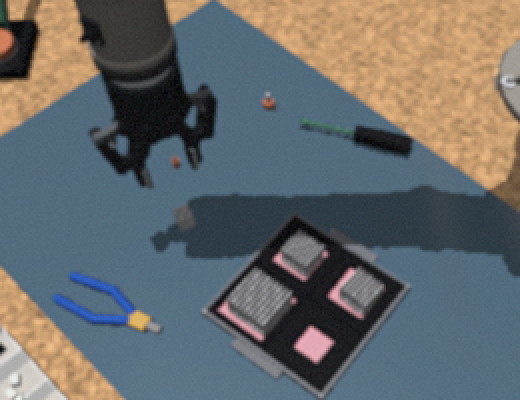

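The large sink is in its pocket at (260,300), and the gripper is over the small one at (183,215).

```bash
python3 -m crank '-0.003 0.001 0.1 0 0 0 0.4;-0.003 0.001 0.14 0 0 0 0.4;-0.003 0.001 0.165 0 0 0 0.4;-0.003 0.001 0.176 0 0 0 0.4;-0.003 0.001 0.176 0 0 0 0.4;-0.003 0.001 0.176 0 0 0 1;-0.003 0.001 0.176 0 0 0 1;-0.003 0.001 0.176 0 0 0 1;-0.003 0.001 0.176 0 0 0 1;-0.003 0.001 0.176 0 0 0 1;-0.003 0.001 0.176 0 0 0 1;-0.003 0.001 0.176 0 0 0 1' 35; python3 plan.py .564 .007 .12 7
```

```text
t: 20.05
eef_pos: [0.5562, -0.2373, 0.0125]
tool_rot: [0.001, 0.804, 0.595, 0.001]
contact_force: [0.1, 1.7, 6.9]
gripper_width: 0.221
grasp_force: 36.1
at [ 0.5562 -0.2373  0.0125] yaw -17.0 t 20.05 w 0.221 q7 0.53
0.472 -0.1273 -0.2151 0.0006 0.0 -0.1331 n>= 6
```

```bash
python3 -m crank '0 0 -0.08 0 0 0 1;0 0 -0.16 0 0 0 1;0 0 -0.215 0 0 0 1;0.06 -0.016 -0.215 0 0 -0.03 1;0.15 -0.04 -0.215 0 0 -0.07 1;0.24 -0.065 -0.215 0 0 -0.11 1;0.33 -0.09 -0.215 0 0 -0.133 1;0.41 -0.11 -0.215 0 0 -0.133 1;0.46 -0.124 -0.215 0 0 -0.133 1;0.472 -0.127 -0.215 0 0 -0.133 1;0.472 -0.127 -0.215 0 0 -0.133 1;0.472 -0.127 -0.215 0 0 -0.133 1;0.472 -0.127 -0.215 0 0 -0.133 1;0.472 -0.127 -0.215 0 0 -0.133 1'; python3 plan.py .564 .007 .0175 7
```

```text
t: 21.45
eef_pos: [0.5635, 0.0055, 0.1189]
tool_rot: [0.0, 0.664, 0.748, -0.0]
contact_force: [-0.4, 0.0, -0.5]
gripper_width: 0.223
grasp_force: 35.4
at [0.5635 0.0055 0.1189] yaw 6.8 t 21.45 w 0.223 q7 0.35
0.0029 0.0014 0.2028 0.0 0.0002 -0.001 n>= 3
```

```bash
python3 -m crank '0.003 0.001 0.08 0 0 0 1;0.003 0.001 0.14 0 0 0 1;0.003 0.001 0.18 0 0 0 1;0.003 0.001 0.197 0 0 0 1;0.003 0.001 0.203 0 0 0 1;0.003 0.001 0.203 0 0 0 1;0.003 0.001 0.203 0 0 0 1;0.003 0.001 0.203 0 0 0 0.6;0.003 0.001 0.203 0 0 0 0.58;0.003 0.001 0.203 0 0 0 0.58;0.003 0.001 0.203 0 0 0 0.58;0.003 0.001 0.15 0 0 0 0.58;0.003 0.001 0.06 0 0 0 0.58;0.003 0.001 -0.04 0 0 0 0.58;0.003 0.001 -0.14 0 0 0 0.58;-0.2 0.001 -0.2 0 0 0 0.58;-0.3 0.001 -0.2 0 0 0 0.58;-0.4 0.001 -0.2 0 0 0 0.58;-0.5 0.001 -0.2 0 0 0 0.58;-0.5 0.001 -0.2 0 0 0 0.58'
python3 - <<'E'
from station import eyes
import cv2,numpy as np
from lib import *
for n in('scene','top'):
    c=eyes.read_camera(n); im=c['image']
    if n=='scene': cv2.imwrite('pics/s6.png',cv2.resize(im[150:270,190:450,::-1],None,fx=3,fy=3,interpolation=cv2.INTER_CUBIC))
    else: cv2.imwrite('pics/t6.png',cv2.resize(im[130:240,100:320,::-1],None,fx=3.6,fy=3.6,interpolation=cv2.INTER_CUBIC))
    for p in blobs(im,'grey'):
        P=ray(c,p,.019 if n=='top' else .032); cc,s,a=rect(P)
        if .4<cc[0]<.62 and -.13<cc[1]<.04: print(n,cc.round(3),s.round(),round(a,1))
E
```

```text
t: 23.45
eef_pos: [0.5939, -0.2382, 0.2189]
tool_rot: [0.0, 0.663, 0.749, 0.0]
contact_force: [1.3, 0.5, 0.0]
gripper_width: 0.417
grasp_force: 0.0
scene [0.604 0.016] [ 73. 156.] 39.7
scene [0.568 0.016] [28. 24.] 10.8
scene [ 0.575 -0.07 ] [59. 64.] 6.2
scene [0.485 0.006] [48. 41.] 8.2
scene [ 0.443 -0.029] [11. 37.] 9.8
scene [ 0.494 -0.077] [33. 48.] 60.6
top [0.479 0.005] [48. 42.] 5.8
top [ 0.487 -0.082] [43. 47.] 7.4
top [0.563 0.015] [23. 26.] 1.5
top [ 0.576 -0.07 ] [62. 60.] 7.1
top [ 0.526 -0.039] [206. 183.] 6.7
```

View pics/s6.png

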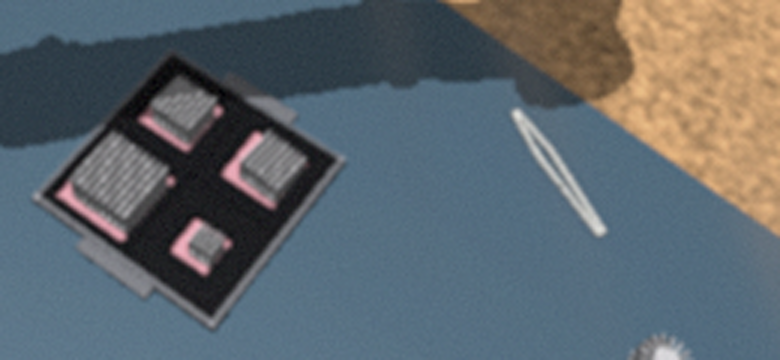

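View pics/t6.png

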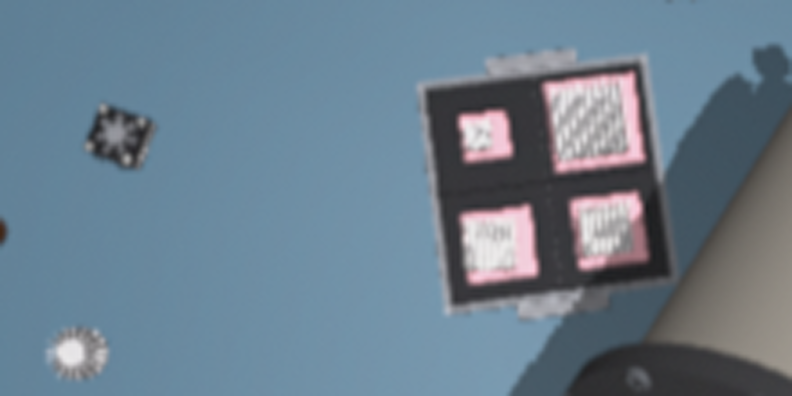

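All four sinks stand flat inside their own pockets: pink floor shows on both sides of each, and the offsets are about 6–8 mm, within the 12.5 mm limit. The fan cooler at (120,135) and round sink at (77,352) are untouched.

```bash
python3 -m crank '0 0 0 0 0 0 0.58;0 0 0 0 0 0 0.58;0 0 0 0 0 0 0.58'|head -1; python3 -c "
from station import ticket
print(ticket.hand_in())"
```

```text
t: 23.85
the job is handed in; nothing more can be done
None
```

I placed all four square heat sinks in their matching pockets, left the round sink and fan cooler where they stood, and handed the job in at about 24 s; no verdict came back, but the last pictures show every sink upright and about 6–8 mm off its pocket centre (limit 12.5 mm).

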